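# Shut the blue slide drawer and the slide box

### The job

Protect the microscope slides from dust: with the fingertips only, gently push the blue-fronted drawer fully home and push the black lid of the white slide box down until fully shut. Leave the orange-fronted drawer open just as it stands, and the bottle, jar and dishes where they are. Do not grip, slam or open anything further, and do not touch the slides or the cork inside the lid.

Things in the scene. Friction and masses are not known exactly. Their poses are not given: they have to be found in the camera images.
- blue_drawer (a joint): How far the blue drawer stands open, in m: 0 is fully home (a hard stop), 0.04 to 0.085 at the start. It runs level on a stiff slide (about 2 N plus light damping), stays where it is left, and needs no latch.
- blue_front (a point): Centre of the outer face of the blue drawer's front; moves with the drawer. The front is a plain upright panel without a handle, 116 mm wide, 70 mm high (5 to 75 mm above the bench), 10 mm thick. x axis: level, into the cabinet, the way the drawer is pushed shut; y along the panel; z up. Behind it lies a cork insert with slides, its top 13 mm below the panel's top.
- orange_front (a point): The same point and axes of an identical cabinet with an orange drawer front, standing open by 40 to 85 mm. It must be left as it is.
- blue_unit: White housing of the blue drawer, fixed to the bench, 200 mm deep, 116 mm wide, 78 mm high; origin at the centre of its underside, x axis as for blue_front. When shut, the panel's outer face stands 10 mm in front of the housing.
- lid (a joint): Angle of the black lid of the white slide box, in rad: 0 is fully shut (a hard stop), growing as it opens; 0.45 to 0.9 at the start. Its hinge is stiff (about 0.25 N m): it stays at any angle and needs pushing all the way down.
- lid_hinge (a point): Middle of the lid's hinge line, 60 mm above the bench, on the rim of the fixed white slide box (170 mm deep, 110 wide, 60 high), at its side away from the robot. x axis: level, at right angles to the hinge line, away from the box (the box lies to -x); y along the hinge line; z up. It does not turn with the lid.
- lid_edge (a point): Middle of the lid's free edge, on its outer face; moves with the lid. x: along the lid to the hinge, y: along the hinge line, z: out of the outer face. The lid is a plate 170 mm from hinge to free edge, 110 wide, 14 thick; its underside passes through the hinge line. The free edge is the end nearer the robot, so the open lid's outer face looks up and away from the robot.
- blue_slides: Cork insert with glass slides in the blue drawer (172 by 84 mm); its origin is the same point as blue_front, at the front panel. Not to be touched.
- orange_slides: The same insert in the orange drawer; its origin is the same point as orange_front. Not to be touched.
- lid_lining: Cork pad, 8 mm thick, on the underside of the lid; its origin is on the hinge line. Not to be touched.
- oil_bottle: Loose amber dropper bottle with a black cap, 34 mm across and 75 mm high; origin at the centre of its underside. Leave it alone.
- stain_jar: Loose green glass jar with a white lid, 42 mm across and 60 mm high; origin at the centre of its underside. Leave it alone.
- dishes: Loose stack of three clear culture dishes, 60 mm across and 45 mm high; origin at the centre of its underside. Leave it alone.
Not all that is in view belongs to the job. There is more than one size of the part that bears lid; the job needs the larger. Leave any turquoise look-alike of the blue_unit alone.

How it is judged (in metres and radians):
At the end, for the whole second after the job is handed in: The blue drawer is within 4 mm of fully home, the lid within 0.03 rad of fully shut, the orange drawer within 6 mm of where it stood, and the bottle, jar and dishes upright, at rest and within 15 mm of where they stood (value of joint blue_drawer below 0.004 m and value of joint lid below 0.03 rad and distance of orange_front from where it was at the start of the episode below 0.006 m and distance of each of oil_bottle, stain_jar, dishes from where it was at the start of the episode below 0.015 m and angle between each of oil_bottle, stain_jar, dishes's own z axis and vertical below 0.2 rad and linear speed of each of oil_bottle, stain_jar, dishes below 0.02 m/s); the robot touches nothing.
It fails at once if the orange drawer is moved (more than 6 mm) (distance of orange_front from where it was at the start of the episode above 0.006 m).
It fails at once if the blue drawer is pulled further open (beyond 100 mm) or slammed (faster than 0.4 m/s) (value of joint blue_drawer above 0.1 m or velocity of joint blue_drawer below -0.4 m/s).
It fails at once if the lid is opened further (beyond 1.0 rad) or slammed (faster than 4 rad/s) (value of joint lid above 1 rad or velocity of joint lid below -4 rad/s).
It fails at once if the fingers press on the slides in a drawer or on the cork inside the lid (more than 1 N), as a grip on the panel or the lid would (contact force between the fingers and blue_slides above 1 N or contact force between the fingers and orange_slides above 1 N or contact force between the fingers and lid_lining above 1 N).
It fails at once if the bottle, jar or dishes are moved more than 15 mm, lifted or tipped (distance of any of oil_bottle, stain_jar, dishes from where it was at the start of the episode above 0.015 m or angle between any of oil_bottle, stain_jar, dishes's own z axis and vertical above 0.2 rad).
It also fails if it takes over 51 s, if anything falls off the work surface, if the arm or the gripper's body presses on something with over 40 N, if the wrist force passes 120 N, or if a joint passes its speed limit or range.

### The arm

A 6-joint arm with a two-finger parallel gripper is mounted at the origin on the work surface. World frame = base frame: x ahead of the robot, y to its left, z up, the work surface at z = 0. Lengths are in m, angles in degrees, forces in N, time in s.
With the tool pointing down it reaches from about 0.3 to 0.75 m from the base axis. Payload 8.5 kg.
Tool frame: the origin (TCP) lies at the very end of the fingers, on their centre line; the grasp point (between the pads) lies 19 mm behind it; x points along the fingers, y is the direction in which the jaws open and shut, and the axes are right-handed (so a half turn about x gives the same grasp; the last joint's range is limited). The gripper opens to 85 mm and grips with 20 to 120 N. Pads are 22 mm wide; open, the fingers measure 114 mm over their backs; the gripper's body (76 mm by 85 mm) begins 54 mm behind the grasp point. The pads swing forward as they close: fully open they stand 13 mm farther back than shut.
Start: joints at [-76.622, 21.807, 74.336, -0, 83.858, -12.336], TCP at [0.239, -0.496, 0.231] pointing down, gripper open.
Joint ranges: [-178.18, 178.18], [-50.72, 133.34], [12.68, 142.11], [-81.47, 261.47], [9.98, 163.14], [-165.26, 165.26]. Speed limits (degrees/s): [136.94, 136.94, 180, 180, 180, 180].

### API

Orientations are given as a 3x3 rotation matrix whose columns are the frame's x, y, z axes.
In Python, from rig import env, eyes, close_job gives the robot as it stands.
- The arm moves only by the shell command python3 -m pendant 'ROWS' [OPENING] [FORCE]. ROWS is a JSON object of lists of equal length, an entry for each row: "travel": the shift along the world's x, y, z in mm, a list of three; "delta_rot": the turn, a rotation vector about the world's x, y, z in rad, a list of three. In form: {"travel": [[x, y, z], ...], "delta_rot": [[wx, wy, wz], ...]}. A call has 1 to 20 rows; each row shifts and turns the commanded pose from where the row before left it; what a row does not reach is not made up. A row lasts 1/12 s, in which the tool goes at most 41.7 mm and 7.16 degrees, less where a joint would pass 70% of its speed; a pose out of reach is approached as far as the arm can. A call with a gripper value outside its range is refused whole. OPENING is the finger opening in mm, from 0 to 85.4, set as the call begins (- or left out, the last holds). The fingers move at their own pace and stop on an object; FORCE is the grip in N (left out, the last holds). Time passes only in rows, so rows that do not move let the fingers close. It gives the time, the measured TCP pose, the force and the opening at its end, in the units of the state.
- env.observe(): the state, without advancing time (a new reading comes with each control period).
- eyes.get_image(name): name is "side" or "top" or "wrist"; returns the picture (480x640x3 uint8, red, green, blue); there is no depth.
- eyes.camera_model(name): a dict with "vfov" (degrees; the focal length in pixels is half the picture's height over the tangent of half this angle, whatever the lens; pixels are square), "cx", "cy" (the principal point, pixels), "pose" (4x4, takes a point from camera to world coordinates). Camera axes: x right, y up, looking along -z (the intrinsics and any distortion apply to the point x, -y, -z); pixel columns grow to the right and rows downward; lengths in m; the calibration is good to about 2 mm. The wrist camera is an equidistant fisheye: a pixel r from the principal point sees the ray r / f radians off the axis. A picture is of the moment at which its call begins: read the wrist's pose just before it. camera_model takes no time and is no camera call; for the wrist camera it gives the pose at the moment of the call.
- close_job(): hands the job in, once; it reports no verdict.
The state is a dict: "time_s": time; "q": joint angles; "qvel": joint speeds; "joint_efforts": joint torques, N m; "position": TCP position; "tool_rot": TCP orientation; "ft_force": force on the tool from outside, world axes, zero at the start; "wrist_torque": the same for the moment, N m; "grip_width": finger opening in m.
Only numpy, scipy, OpenCV 4.12 (cv2) and the standard library are available. Lean on these libraries where they do the work, as an engineer would, in place of code of your own. Each camera call takes 0.05 s, during which the arm holds its last target. There are 200 camera calls.

## Working session

There is one attempt and no reset: what is moved stays moved. The work goes in short steps, Python scripts to look and compute and a shell command to move; the robot and the scene stay as the last step left them, time stands still between calls to the robot, and variables do not carry over. Pictures are saved under pics/ and viewed, about 8 in all and at most 12, crops included, and the job is handed in when it is done.

```bash
mkdir -p pics; ls; python3 - <<'E'
from rig import env, eyes
import cv2
for n in ("top","side"):
    cv2.imwrite(f"pics/{n}0.png",eyes.get_image(n)[:,:,::-1]); print(n,eyes.camera_model(n))
s=env.observe();print(s)
E
```

```text
pics
top {'vfov': 48.32417554904139, 'cx': 317.5760748954168, 'cy': 241.9774285092845, 'pose': array([[-0.00505323,  0.97778172, -0.2095647 ,  0.27211842],
       [-0.99998317, -0.00434339,  0.00384726,  0.09350201],
       [ 0.00285155,  0.20958061,  0.97778721,  1.55206708],
       [ 0.        ,  0.        ,  0.        ,  1.        ]])}
side {'vfov': 55.6998062334943, 'cx': 319.73688749401435, 'cy': 235.97990945393082, 'pose': array([[-0.98501534,  0.10892643, -0.13371538,  0.44804696],
       [-0.17231985, -0.65357655,  0.73698274,  0.83116105],
       [-0.00711634,  0.74898112,  0.66255312,  0.75571417],
       [ 0.        ,  0.        ,  0.        ,  1.        ]])}
{'time_s': 0.1, 'q': array([-7.66224015e+01,  2.18375698e+01,  7.43786300e+01,  1.98484090e-04,
        8.38581110e+01, -1.23344308e+01]), 'qvel': array([ 0.10365511, -0.00531476, -0.0955305 ,  0.00660225, -0.07275779,
       -0.11615199]), 'joint_efforts': array([ 3.43285996e-03, -4.49220371e+01, -2.31655294e+01, -2.39870451e-04,
        3.67530345e-03, -3.07019285e-06]), 'position': array([ 0.23856611, -0.49528151,  0.23077988]), 'tool_rot': array([[-2.96725263e-04,  4.33847733e-01, -9.00986158e-01],
       [ 1.26257272e-03, -9.00985317e-01, -4.33847744e-01],
       [-9.99999159e-01, -1.26629413e-03, -2.80419209e-04]]), 'ft_force': array([ 0.186528  , -1.42718852, -0.06206653]), 'wrist_torque': array([0.00907636, 0.02931072, 0.03788968]), 'grip_width': 0.08564195958900812}
```

View pics/top0.png

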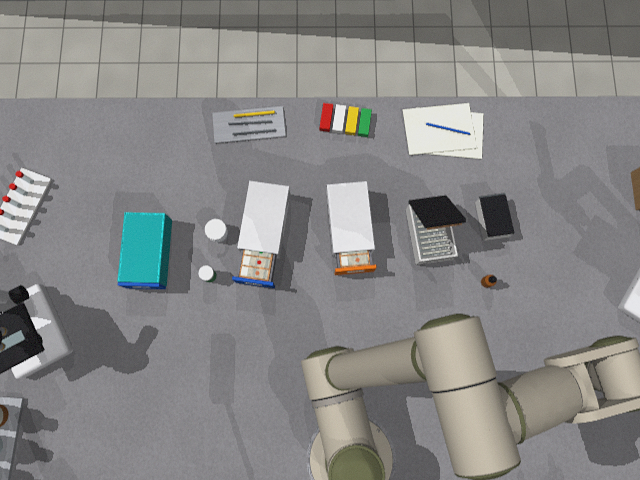

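View pics/side0.png

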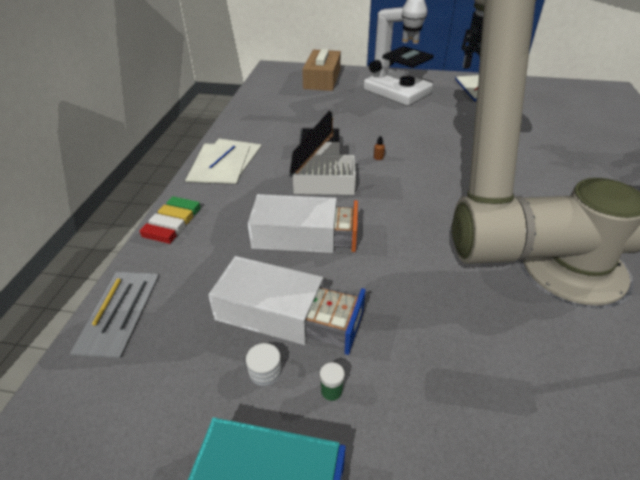

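The top view shows the blue drawer front at (253,281), the orange one at (355,268), and the larger slide box with its open black lid at (437,211). The small look-alike is at (495,215), the bottle at (489,281), the jar at (206,273) and the dishes at (215,230).

```bash
cat > h.py <<'E'
import numpy as np, cv2
from rig import env, eyes
def ray(n,px,m=None):
    m=m or eyes.camera_model(n); f=240/np.tan(np.radians(m["vfov"]/2)); T=m["pose"]
    d=T[:3,:3]@np.array([(px[0]-m["cx"])/f,-(px[1]-m["cy"])/f,-1]); return T[:3,3],d/np.linalg.norm(d)
def plane(n,px,z):
    o,d=ray(n,px); return o+d*(z-o[2])/d[2]
def tri(a,b):
    (o,d),(p,e)=ray("top",a),ray("side",b)
    A=np.stack([d,-e],1); t=np.linalg.lstsq(A,p-o,rcond=None)[0]
    return (o+d*t[0]+p+e*t[1])/2, np.linalg.norm(o+d*t[0]-p-e*t[1])
E
python3 - <<'E'
from h import *
np.set_printoptions(precision=1,suppress=True)
for n,rois in (("top",dict(blue=(225,270,60,25),orange=(325,255,60,25),lid=(400,185,72,50))),("side",dict(blue=(335,280,40,75),orange=(345,195,20,60),lid=(285,105,50,75)))):
    im=cv2.imread(f"pics/{n}0.png"); hsv=cv2.cvtColor(im,cv2.COLOR_BGR2HSV)
    for k,(x,y,w,h) in rois.items():
        s=hsv[y:y+h,x:x+w]
        m=cv2.inRange(s,*{"blue":((105,120,50),(130,255,255)),"orange":((5,150,100),(18,255,255)),"lid":((0,0,0),(180,255,45))}[k])
        c=max(cv2.findContours(m,0,2)[0],key=cv2.contourArea)
        q=cv2.approxPolyDP(c,3 if k=="lid" else 1.5,True)[:,0]+[x,y]
        print(n,k,cv2.contourArea(c),(cv2.boxPoints(cv2.minAreaRect(c))+[x,y]).tolist(),q.tolist())
t=cv2.imread("pics/top0.png");s=cv2.imread("pics/side0.png")
a=cv2.resize(t[170:300,190:350],(800,650),interpolation=2)[:300*2]
b=cv2.resize(t[180:280,395:525],(520,400),interpolation=2); c=cv2.resize(s[105:205,280:350],(280,400),interpolation=2)
cv2.imwrite("pics/lid.png",np.hstack([b,c]))
E
```

```text
top blue 150.5 [[231.20000076293945, 281.6000003814697], [232.02000045776367, 275.8600010871887], [274.71999740600586, 281.9600009918213], [273.89999771118164, 287.70000076293945]] [[232, 276], [232, 279], [236, 282], [244, 283], [248, 281], [261, 283], [262, 286], [274, 287], [272, 282]]
top orange 187.0 [[334.4180383682251, 267.5983610153198], [374.9016456604004, 263.9180335998535], [375.5327949523926, 270.8606538772583], [335.04918670654297, 274.5409812927246]] [[375, 265], [336, 268], [335, 274], [352, 273], [347, 273], [346, 271], [355, 269], [373, 271]]
top lid 1107.0 [[408.6399917602539, 200.48000144958496], [461.2799949645996, 192.95999717712402], [465.37999725341797, 221.65999603271484], [412.73999404907227, 229.18000030517578]] [[409, 201], [425, 227], [465, 221], [446, 196]]
side blue 354.0 [[339.7266592979431, 351.4020233154297], [359.0874671936035, 287.51135301589966], [368.0798988342285, 290.236328125], [348.71908950805664, 354.1269989013672]] [[364, 289], [360, 291], [345, 334], [345, 353], [349, 352], [355, 333], [353, 324], [360, 307], [363, 307]]
side orange 126.5 [[352.0, 201.0], [356.0, 201.0], [356.0, 250.0], [352.0, 250.0]] [[356, 201], [353, 210], [352, 250], [355, 248]]
side lid 924.5 [[274.2050504684448, 151.62460708618164], [327.9526786804199, 109.39432144165039], [345.129337310791, 131.25551986694336], [291.38171005249023, 173.48580932617188]] [[330, 112], [313, 129], [303, 129], [301, 143], [293, 152], [291, 173], [330, 132], [334, 133], [330, 140], [334, 140]]
```

View pics/lid.png

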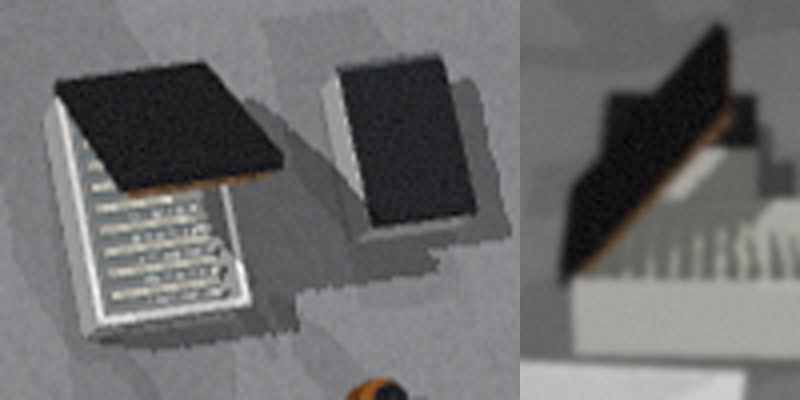

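```bash
python3 - <<'E'
from h import *
np.set_printoptions(precision=4,suppress=True)
l=plane("top",(420.5,260),.06); r=plane("top",(457.5,256),.06); print("rim near",l,r,np.linalg.norm(l-r))
d=l-r; d/=np.linalg.norm(d); ax=np.array([d[1],-d[0],0]); 
h=(l+r)/2+.17*ax; print("x axis",ax,"hinge",h)
hl,hr=plane("top",(409,201),.07),plane("top",(446,196),.07);print("hinge via lid far edge",hl,hr,(hl+hr)/2,np.linalg.norm(hl-hr))
L=tri((425,227),(331,128)); R=tri((465.5,221),(330,111)); print("free edge",L,R)
e=(L[0]+R[0])/2; v=e-h; print("edge",e,"len",np.linalg.norm(v),"ang",np.arctan2(v[2],-v@ax)," (14mm thick: edge outer adds .082)")
for n,pts,z in (("blue",[(232,276),(274,282.5),(232,279),(273.5,287)],.075),("orange",[(335.,268.),(375,264.5)],.075)):
    for p in pts: print(n,p,plane("top",p,z))
for p,z,n in (((490,279),.075,"bottle"),((206,273),.06,"jar"),((215,230),.045,"dishes")): print(n,plane("top",p,z))
for p in ((250,182),(289,186),(239,245),(278,251)): print("house",plane("top",p,.078))
t=cv2.imread("pics/top0.png");s=cv2.imread("pics/side0.png")
cv2.imwrite("pics/blue.png",np.hstack([cv2.resize(t[235:295,225:285],(480,480),interpolation=2),cv2.resize(s[280:360,300:380],(300,480)[:1]+(480,),interpolation=2)]))
E
```

```text
rim near [ 0.5384 -0.2037  0.06  ] [ 0.5494 -0.3094  0.06  ] 0.10618745692349602
x axis [0.9946 0.1041 0.    ] hinge [ 0.713  -0.2389  0.06  ]
hinge via lid far edge [ 0.7094 -0.1764  0.07  ] [ 0.7239 -0.284   0.07  ] [ 0.7167 -0.2302  0.07  ] 0.10852545370220655
free edge (array([ 0.601 , -0.1909,  0.2029]), np.float64(0.0023454139231504573)) (array([ 0.6197, -0.2997,  0.1944]), np.float64(0.004160593248771583))
edge [ 0.6104 -0.2453  0.1987] len 0.17261978634776376 ang 0.9331378781609686  (14mm thick: edge outer adds .082)
blue (232, 276) [0.4929 0.3265 0.075 ]
blue (274, 282.5) [0.4741 0.2093 0.075 ]
blue (232, 279) [0.4844 0.3262 0.075 ]
blue (273.5, 287) [0.4616 0.2106 0.075 ]
orange (335.0, 268.0) [0.5141 0.0394 0.075 ]
orange (375, 264.5) [ 0.5235 -0.0727  0.075 ]
bottle [ 0.4811 -0.392   0.075 ]
jar [0.504  0.4022 0.06  ]
dishes [0.6319 0.3842 0.045 ]
house [0.766  0.2819 0.078 ]
house [0.7534 0.1692 0.078 ]
house [0.5803 0.3088 0.078 ]
house [0.5626 0.1989 0.078 ]
```

View pics/blue.png

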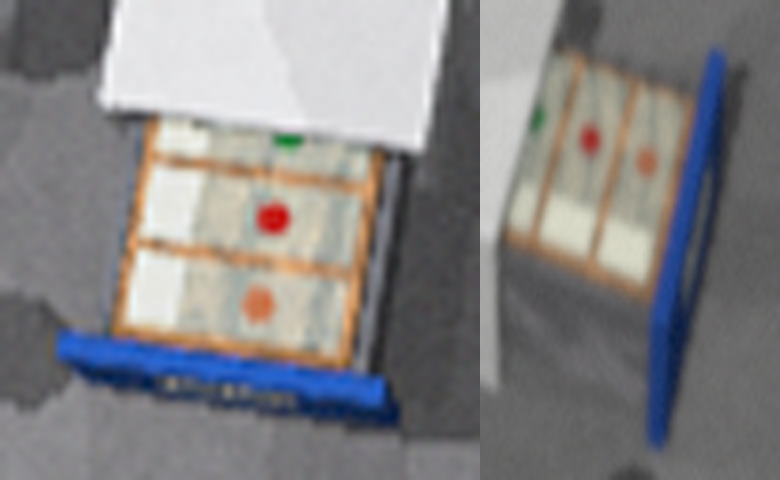

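The crops show the blue panel's top outer edge running from (233,279) to (273,285) in the top view. That puts the face centre at about (0.475, 0.268), the push axis at about (0.988, -0.156), and the drawer about 85 mm open. The lid is at about 0.85 rad with its hinge at about (0.710, -0.235). I'll do the lid first, coming in high and with the fingers closed.

```bash
python3 -m pendant '{"travel":[[0,0,35],[0,0,30],[28,17,0],[28,17,0],[28,17,0],[28,17,0],[28,17,0],[28,17,0],[28,17,0],[28,17,0],[28,17,0],[28,17,0],[28,17,0],[28,17,0],[28,17,0],[28,17,0],[34,17,0],[0,0,0],[0,0,0],[0,0,0]],"delta_rot":[[0,0,0],[0,0,0],[0,0,-0.025],[0,0,-0.025],[0,0,-0.025],[0,0,-0.025],[0,0,-0.025],[0,0,-0.025],[0,0,-0.025],[0,0,-0.025],[0,0,-0.025],[0,0,-0.025],[0,0,-0.025],[0,0,-0.025],[0,0,-0.025],[0,0,-0.02],[0,0,0],[0,0,0],[0,0,0],[0,0,0]]}' 0 20
python3 - <<'E'
from h import *
cv2.imwrite("pics/s1.png",eyes.get_image("side")[60:300,200:520,::-1].repeat(2,0).repeat(2,1))
E
```

```text
time_s: 1.77
position: [0.6643, -0.2407, 0.2957]
tool_rot: [[-0.001, 0.104, -0.995], [0.0, -0.995, -0.104], [-1.0, -0.0, 0.001]]
ft_force: [-0.6, -0.4, -0.1]
grip_width: 0.0005
```

View pics/s1.png

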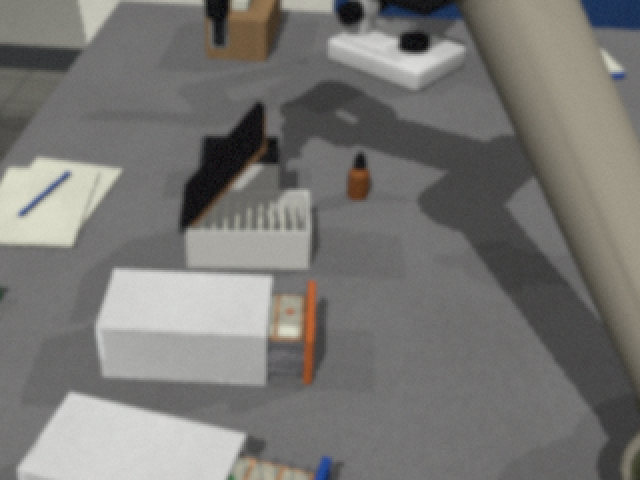

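The crop shows the lid still up with its tip at (260,105), and the gripper above the frame. I'll lower it to just above the lid and look again.

```bash
python3 -m pendant '{"travel":[[0,0,-30],[0,0,-30],[-7,-1,-20],[-7,-1,-10],[-4,0,-8],[0,0,0]],"delta_rot":[[0,0,0],[0,0,0],[0,0,0],[0,0,0],[0,0,0],[0,0,0]]}'
python3 - <<'E'
from h import *
cv2.imwrite("pics/s2.png",cv2.resize(eyes.get_image("side")[30:210,230:430,::-1],(660,600)))
E
```

```text
time_s: 2.32
position: [0.6446, -0.2433, 0.1973]
tool_rot: [[-0.003, 0.102, -0.995], [0.001, -0.995, -0.102], [-1.0, -0.002, 0.003]]
ft_force: [0.2, 0.4, -0.8]
grip_width: -0.0001
```

View pics/s2.png

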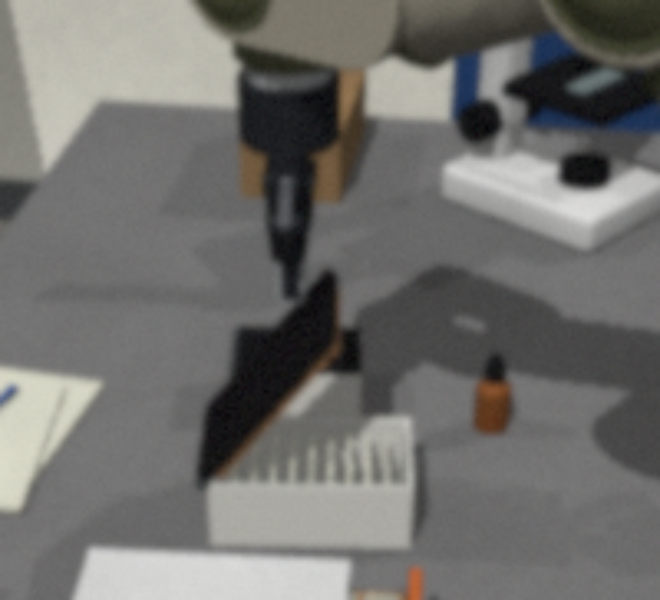

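The fingertip is at (290,295) in the crop, just off the lid's outer face near its free edge (330,275). I'll push it down along the arc.

```bash
python3 -m pendant '{"travel":[[0,0,-9],[0,0,-9],[0,0,-9],[-6,-0.6,-6],[-6,-0.6,-6],[-6,-0.6,-6],[-6,-0.6,-6],[-5,-0.5,-7],[-5,-0.5,-7],[-5,-0.5,-8],[-4,-0.4,-8],[-3,-0.3,-8],[-3,-0.3,-8],[-2,-0.2,-8],[-2,-0.2,-8],[0,0,-6],[0,0,0]],"delta_rot":[[0,0,0],[0,0,0],[0,0,0],[0,0,0],[0,0,0],[0,0,0],[0,0,0],[0,0,0],[0,0,0],[0,0,0],[0,0,0],[0,0,0],[0,0,0],[0,0,0],[0,0,0],[0,0,0],[0,0,0]]}'
python3 - <<'E'
from h import *
cv2.imwrite("pics/s3.png",cv2.resize(eyes.get_image("side")[30:210,230:430,::-1],(660,600)))
E
```

```text
time_s: 3.78
position: [0.5931, -0.2474, 0.0776]
tool_rot: [[-0.002, 0.104, -0.995], [0.002, -0.995, -0.104], [-1.0, -0.002, 0.002]]
ft_force: [-0.4, -0.8, -0.1]
grip_width: 0.0002
```

View pics/s3.png

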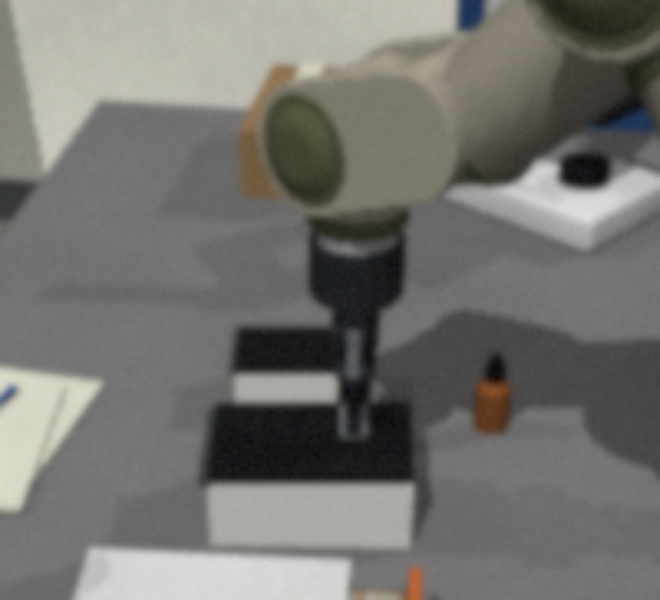

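Nearly shut. I'll press gently down in small steps until the force shows the hard stop.

```bash
python3 -m pendant '{"travel":[[0,0,-2],[0,0,-1],[0,0,-1],[0,0,0],[0,0,0]],"delta_rot":[[0,0,0],[0,0,0],[0,0,0],[0,0,0],[0,0,0]]}';  python3 -m pendant '{"travel":[[0,0,-1],[0,0,-1],[0,0,0],[0,0,0]],"delta_rot":[[0,0,0],[0,0,0],[0,0,0],[0,0,0]]}'
```

```text
time_s: 4.25
position: [0.5937, -0.2478, 0.0754]
tool_rot: [[0.0, 0.104, -0.995], [-0.0, -0.995, -0.104], [-1.0, 0.0, -0.0]]
ft_force: [0.0, -0.6, 0.2]
grip_width: -0.0003
time_s: 4.58
position: [0.5937, -0.2479, 0.074]
tool_rot: [[0.0, 0.104, -0.995], [-0.0, -0.995, -0.104], [-1.0, 0.0, -0.0]]
ft_force: [-3.1, 0.5, 6.2]
grip_width: 0.0003
```

```bash
python3 -m pendant '{"travel":[[0,0,-1],[0,0,-1],[0,0,0],[0,0,0]],"delta_rot":[[0,0,0],[0,0,0],[0,0,0],[0,0,0]]}'
```

```text
time_s: 4.92
position: [0.5937, -0.2479, 0.0738]
tool_rot: [[0.001, 0.104, -0.995], [-0.001, -0.995, -0.104], [-1.0, 0.001, -0.001]]
ft_force: [-5.3, 3.5, 17.8]
grip_width: 0.0001
```

The stop is confirmed: z stays at 0.074 while the force rises to 18 N. I'll retreat upwards and cross to the front of the blue drawer.

```bash
python3 -m pendant '{"travel":[[0,0,20],[0,0,35],[0,0,40],[0,0,35],[-10,33,0],[-10,33,0],[-10,33,0],[-10,33,0],[-10,33,0],[-10,33,0],[-10,33,0],[-10,33,0],[-10,33,0],[-10,33,0],[-10,33,0],[-10,33,0],[-10,33,0],[-10,33,0],[-10,33,0],[-9,27,0]],"delta_rot":[[0,0,0],[0,0,0],[0,0,0],[0,0,0],[0,0,-0.017],[0,0,-0.017],[0,0,-0.017],[0,0,-0.017],[0,0,-0.017],[0,0,-0.017],[0,0,-0.017],[0,0,-0.017],[0,0,-0.017],[0,0,-0.017],[0,0,-0.017],[0,0,-0.017],[0,0,-0.017],[0,0,-0.017],[0,0,-0.017],[0,0,0]]}'
python3 -m pendant '{"travel":[[0,0,-30],[0,0,-30],[0,0,-30],[0,0,-30],[0,0,-25],[0,0,-16],[0,0,0]],"delta_rot":[[0,0,0],[0,0,0],[0,0,0],[0,0,0],[0,0,0],[0,0,0],[0,0,0]]}'
python3 - <<'E'
from h import *
a=cv2.resize(eyes.get_image("side")[220:400,200:420,::-1],(400,330)); b=cv2.resize(eyes.get_image("top")[170:310,190:350,::-1],(400,330))
cv2.imwrite("pics/s4.png",np.hstack([a,b]))
E
```

```text
time_s: 6.58
position: [0.4336, 0.2762, 0.2014]
tool_rot: [[0.0, -0.151, -0.989], [0.0, -0.989, 0.151], [-1.0, -0.0, -0.0]]
ft_force: [-0.1, -0.1, 0.2]
grip_width: -0.0002
time_s: 7.17
position: [0.4331, 0.2736, 0.0375]
tool_rot: [[-0.006, -0.151, -0.989], [-0.002, -0.989, 0.151], [-1.0, 0.003, 0.005]]
ft_force: [-0.9, 0.5, -0.8]
grip_width: -0.0001
```

View pics/s4.png

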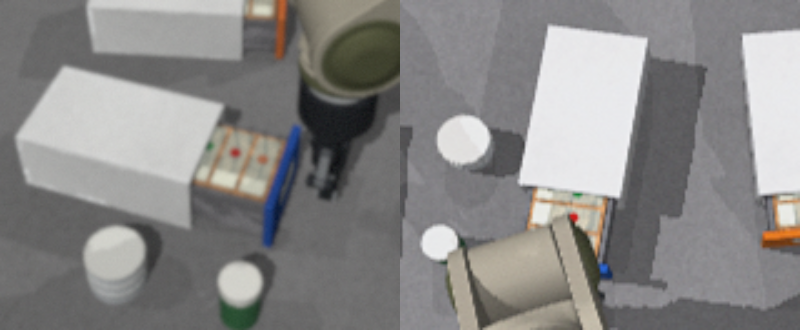

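The fingertip at (325,185) stands in front of the middle of the blue panel, clear of the jar. I'll push along the drawer axis.

```bash
python3 -m pendant '{"travel":[[6,-0.9,0],[6,-0.9,0],[6,-0.9,0],[6,-0.9,0],[6,-0.9,0],[6,-0.9,0],[6,-0.9,0],[6,-0.9,0],[6,-0.9,0],[6,-0.9,0],[6,-0.9,0],[6,-0.9,0],[6,-0.9,0],[6,-0.9,0],[6,-0.9,0],[4,-0.6,0],[2,-0.3,0],[0,0,0]],"delta_rot":[[0,0,0],[0,0,0],[0,0,0],[0,0,0],[0,0,0],[0,0,0],[0,0,0],[0,0,0],[0,0,0],[0,0,0],[0,0,0],[0,0,0],[0,0,0],[0,0,0],[0,0,0],[0,0,0],[0,0,0],[0,0,0]]}'
python3 -m pendant '{"travel":[[2,-0.3,0],[2,-0.3,0],[2,-0.3,0],[0,0,0],[0,0,0]],"delta_rot":[[0,0,0],[0,0,0],[0,0,0],[0,0,0],[0,0,0]]}'
```

```text
time_s: 8.77
position: [0.5313, 0.2597, 0.0403]
tool_rot: [[0.001, -0.151, -0.989], [0.0, -0.989, 0.151], [-1.0, -0.0, -0.001]]
ft_force: [-0.1, -0.2, 0.5]
grip_width: -0.0001
time_s: 9.18
position: [0.537, 0.2589, 0.0403]
tool_rot: [[0.001, -0.151, -0.989], [0.0, -0.989, 0.151], [-1.0, -0.0, -0.001]]
ft_force: [-0.7, 0.3, -0.5]
grip_width: -0.0002
```

```bash
for i in 1; do python3 -m pendant '{"travel":[[2,-0.3,0],[2,-0.3,0],[2,-0.3,0],[2,-0.3,0],[0,0,0],[0,0,0]],"delta_rot":[[0,0,0],[0,0,0],[0,0,0],[0,0,0],[0,0,0],[0,0,0]]}' ; done
python3 -m pendant '{"travel":[[2,-0.3,0],[2,-0.3,0],[0,0,0],[0,0,0]],"delta_rot":[[0,0,0],[0,0,0],[0,0,0],[0,0,0]]}'
```

```text
time_s: 9.68
position: [0.5441, 0.2578, 0.0403]
tool_rot: [[-0.002, -0.151, -0.989], [0.0, -0.989, 0.151], [-1.0, 0.0, 0.002]]
ft_force: [-5.1, 0.0, 3.1]
grip_width: -0.0002
time_s: 10.02
position: [0.544, 0.2578, 0.0403]
tool_rot: [[-0.01, -0.15, -0.989], [-0.0, -0.989, 0.15], [-1.0, 0.002, 0.01]]
ft_force: [-22.2, 2.6, 13.2]
grip_width: 0.0003
```

The finger stopped dead at x = 0.544 with 22 N, which is the hard stop. I'll back off, lift, move aside and check.

```bash
python3 -m pendant '{"travel":[[-8,1.2,0],[-20,3,0],[-20,3,0],[0,0,30],[0,0,40],[0,0,40],[-5,-30,20],[-5,-35,20],[-5,-35,0],[-5,-35,0],[-5,-35,0],[-5,-35,0],[0,0,0],[0,0,0]],"delta_rot":[[0,0,0],[0,0,0],[0,0,0],[0,0,0],[0,0,0],[0,0,0],[0,0,0],[0,0,0],[0,0,0],[0,0,0],[0,0,0],[0,0,0],[0,0,0],[0,0,0]]}'
python3 - <<'E'
from h import *
s=eyes.get_image("side")[:,:,::-1]; t=eyes.get_image("top")[:,:,::-1]
a=cv2.resize(s[90:410,200:420],(330,480)); b=cv2.resize(t[160:310,190:335],(464,480))
cv2.imwrite("pics/s5.png",np.hstack([a,b]))
hsv=cv2.cvtColor(np.ascontiguousarray(t[255:300,150:430]),cv2.COLOR_BGR2HSV)
o=cv2.imread("pics/side0.png"); d=lambda i:np.argwhere(cv2.inRange(cv2.cvtColor(np.ascontiguousarray(i[195:255,345:365]),cv2.COLOR_BGR2HSV),(5,150,80),(18,255,255))).mean(0)
print("orange side centroid before/after",d(o),d(s))
E
```

```text
time_s: 11.18
position: [0.471, 0.0578, 0.1907]
tool_rot: [[0.001, -0.154, -0.988], [-0.0, -0.988, 0.154], [-1.0, 0.0, -0.001]]
ft_force: [1.0, 0.2, -0.5]
grip_width: 0.0002
orange side centroid before/after [31.16292135  9.29775281] [31.49444444  9.28888889]
```

View pics/s5.png

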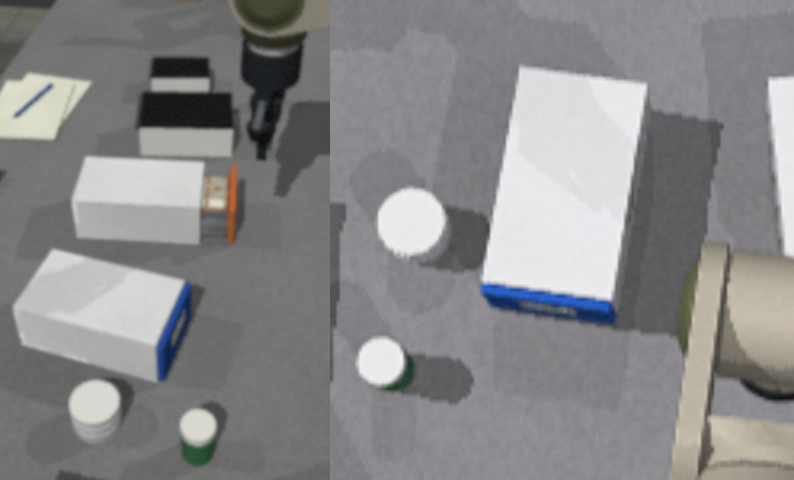

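The blue front at (175,330) is flush against its housing and the lid at (187,118) lies flat. The orange drawer is unmoved, the jar and dishes are in place, and the robot is clear of everything.

```bash
python3 -c "
from rig import close_job; print(close_job())"
```

```text
the job is handed in; nothing more can be done
None
```

I pushed the slide-box lid shut and the blue drawer home with closed fingertips, then handed the job in after about 11 of the 51 s. The hand-in reports no verdict.

- **Lid:** I pushed it down along its arc to the hard stop. The tip stayed at z = 0.074 m, the height of the shut lid, while the force rose to 18 N. The last side view shows it flat.
- **Blue drawer:** I pushed it to the hard stop, where x held at 0.544 m while the sideways force rose to 22 N. The last pictures show the front flush with its housing. The stop came about 9 mm short of the x I had predicted. I put that down to calibration and finger thickness, but I did not re-measure it.
- **Left alone:** The orange front's centroid in the side view moved by less than half a pixel, which is noise. The jar and dishes look unmoved and upright. The bottle was outside the last crop; an earlier picture, taken after the lid push, showed it standing where it was, and the arm did not go near it afterwards.

At hand-in the gripper was clear of everything, at about z = 0.19 m.

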